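# Set the air throttle valve two turns off its seat and hold it

## Task

The throttle valve screwed to the bench has lost its setting: put the loose red handwheel back on the valve's square stem so it sits right down on the collar, wind it clockwise until the valve shuts and comes up solid against its stop, then back it off anticlockwise by exactly two full turns. Finish still gripping the wheel's black handle, with the wheel fully down and standing still at that setting, so that I can nip up the gland nut without it creeping; leave the spanner, the tape roll and the tape measure where they lie.

Things in the scene. Friction and masses are not known exactly. Their poses are not given: they have to be found in the camera images.
- valve_rig: Plywood board (110 x 230 x 15 mm, long side along its y) fixed to the bench, with a brass globe valve in a copper pipe 38 mm above the bench and a small dial gauge (95 mm high, at y +88 mm) on one tail. Origin: on the bench, straight below the valve's stem; z up. On that axis: gland nut up to 94 mm, then the stem, whose collar top is 104 mm above the bench.
- stem_shoulder (a point): Centre of the stem collar's top, 104 mm above the bench, on the turning axis; the wheel rests on this collar (23 mm across). Above it: a steel square, 14 x 14 mm for 17 mm, then tapering to 7 x 7 mm at 23 mm. Turns with the stem; z up, x and y square to the flats, so the wheel fits at every quarter turn.
- valve_stem (a joint): Angle of the valve stem, rad: 0 = shut, solid stop; grows as the valve opens, anticlockwise seen from above; one turn = 6.283. 2.0 to 5.8 at the start, at most 37. Packing friction about 0.25 N m (4 to 5 N at the wheel's handle): it stays where it is left. The stem does not rise.
- handwheel: Loose red handwheel, 0.35 to 0.6 kg, 136 mm over the rim, lying hub-up. Origin: centre of its underside; z up through the hub, x to the black handle. Rim 16 mm high on a 60 mm radius; three spokes, 14 mm high, at 0 and +-120 degrees from x. Hub (lift it by this): round boss 30 mm across, 16 to 43 mm above the underside; open fingers placed along x would hit the handle.
- socket (a point): Mouth of the square socket in the wheel's underside, at the wheel's origin: 15 x 15 mm, 26 mm deep, its sides along the wheel's x and y (this point's axes are the wheel's). On the stem's square it has about 4 degrees of play either way, so on reversing the wheel turns some 8 degrees before the stem follows.
- wheel_grip: Black revolving handle standing on the wheel's rim: 22 mm across, 20 to 67 mm above the wheel's underside. It spins freely on its own upright bolt, so it can be gripped and carried round the circle without turning the hand. Origin: centre of its lower end, 60 mm from the wheel's axis.
- grip_centre (a point): Middle of the black handle, on the handle's axis: 60 mm from the wheel's axis along the wheel's x, 44 mm above the wheel's underside. Fixed to the wheel; its x points outwards from the wheel's axis.
- gland_spanner: Loose flat steel spanner, 180 mm long, 8 mm thick, behind the valve; leave it.
- tape_roll: Loose roll of cream masking tape, 113 mm across, 30 mm high; leave it. It and the handwheel may have changed places.
- tape_rule: Loose yellow tape measure, 36 x 79 x 66 mm; leave it.
Not all that is in view belongs to the job. Of the things shaped like the handwheel, the red one is meant.

How it is judged:
On the way, in this order (a step that is already met when the one before it is completed fails the run):
1. the handwheel sits down on the stem's collar (z of handwheel in the frame of stem_shoulder between -0.003 and 0.003 m and horizontal distance between handwheel and stem_shoulder below 0.004 m and angle between handwheel's own z axis and vertical below 0.12 rad), for 0.2 s.
2. the valve is wound shut against its stop, with the wheel on the stem (value of joint valve_stem below 0.1 rad and z of handwheel in the frame of stem_shoulder between -0.003 and 0.008 m and horizontal distance between handwheel and stem_shoulder below 0.004 m and angle between handwheel's own z axis and vertical below 0.12 rad), for 0.15 s.
At the end, for the whole second after the job is handed in: The stem stands two turns open from its stop (12.57 rad, within 0.35 rad or 20 degrees), not moving; the handwheel is down on the collar (within 6 mm in height, 4 mm sideways, tilted less than 0.12 rad); the fingers still grip its black handle (more than 2 N) through the last second (value of joint valve_stem between 12.216 and 12.916 rad and velocity of joint valve_stem between -0.05 and 0.05 rad/s and z of handwheel in the frame of stem_shoulder between -0.003 and 0.006 m and horizontal distance between handwheel and stem_shoulder below 0.004 m and angle between handwheel's own z axis and vertical below 0.12 rad and linear speed of handwheel below 0.02 m/s and contact force between the fingers and wheel_grip above 2 N); the arm keeps its last pose, push and grip.
It fails at once if the spanner was shifted by more than 40 mm (distance of gland_spanner from where it was at the start of the episode above 0.04 m).
It fails at once if the tape roll was shifted by more than 40 mm (distance of tape_roll from where it was at the start of the episode above 0.04 m).
It fails at once if the tape measure was shifted by more than 40 mm (distance of tape_rule from where it was at the start of the episode above 0.04 m).
It also fails if it takes over 72 s, if anything falls off the work surface, if the arm or the gripper's body presses on something with over 40 N, if the wrist force passes 120 N, or if a joint passes its speed limit or range.

## Robot

A 6-joint arm with a two-finger parallel gripper is mounted at the origin on a cart in front of the work surface, level with it; the furniture and walls round the work are solid. World frame = base frame: x ahead of the robot, y to its left, z up, the work surface at z = 0. Lengths are in m, angles in rad, forces in N, time in s.
With the tool pointing down it reaches from about 0.275 to 0.825 m from the base axis. Payload 4.9 kg.
Tool frame: the origin (TCP) lies midway between the tips of the shut fingers; the grasp point (between the pads) lies 19 mm behind it (bot.grip_depth is the distance from the TCP to the grasp point, in m); z points along the fingers, y is the line along which they close (so a half turn about z gives the same grasp; the last joint's range is limited). The gripper opens to 85 mm and grips with 20 to 120 N. Pads are 22 mm wide; open, the fingers measure 114 mm over their backs; the gripper's body (76 mm by 85 mm) begins 54 mm behind the grasp point. The pads swing forward as they close: fully open they stand 13 mm farther back than shut.
Start: joints at [-1.471, 0.326, -0.193, 1.052, 0, 1.437], TCP at [0.127, -0.535, 0.231] pointing down, gripper open.
Joint ranges: [-2.65, 2.65], [-0.97, 1.79], [-1.3, 1.35], [-1.93, 2.1], [-1.47, 1.37], [-3.14, 3.14]. Speed limits (rad/s): [2.57, 2.57, 3.14, 3.14, 3.14, 3.14].

## Interface

Orientations are given as a unit quaternion [w, x, y, z].
In Python, from cell import bot gives the robot as it stands. Calls block until the motion is done:
- bot.move_pose(position, orientation): joint-space move of the TCP to a pose.
- bot.move_linear(position, speed=0.15, rotation=None, until_force=None): straight line of the TCP; rotation=None keeps the orientation; speed is the mean speed in m/s. With until_force (N) it stops when the force on the tool has changed by that much, and returns True; else False.
- bot.goto_joints(angles): joint-space move.
- bot.set_gripper(opening, grasp_force=None): opening from 0.0 (shut) to 1.0 (fully open); grasp_force is the grip in N (None keeps the last); returns when the fingers have stopped.
- bot.wait(seconds).
- bot.solve_ik(position, orientation): joint angles nearest the present ones, or None.
- bot.camera(name): name is "scene" or "top" or "wrist"; returns the picture (480x640x3 uint8, red, green, blue); there is no depth.
- bot.calibration(name): a dict with "mtx" (3x3 intrinsics, pixels), "extrinsics" (4x4, takes a point from world to camera coordinates); the wrist camera has in their place "hand_eye" (4x4, takes a point from camera to tool coordinates, whose origin is the TCP and whose axes are the flange's). Camera axes: x right, y down, z forward; pixel columns grow to the right and rows downward; lengths in m; the calibration is good to about 2 mm. The wrist camera is an equidistant fisheye: a pixel r from the principal point sees the ray r / f radians off the axis. A picture is of the moment at which its call begins: read the wrist's pose just before it. calibration takes no time and is no camera call.
A pose or a line that the arm cannot do raises bot.PlanningError and nothing moves.
- bot.close_job(): hands the job in; it is judged then, once.
Trained networks look in the newest picture that a camera, given by its name, has taken for a name from the list of things; names that differ only in an ending like _2 or _b are one class to them, and where a whole thing is asked for, a point or a joint stands for the part that bears it (a point fixed in the world has none). Each returns a list of dicts, best first, with "confidence" (0 to 1); they miss things now and then, are a little off and sometimes report something else, mostly with a low value. They report only what shows in the picture. A call takes as long as a camera call. They do not tell look-alikes from the thing itself.
- bot.search_frame(camera, thing): "bbox" ([left, top, width, height] in pixels, round what is visible of it).
Readings, each from a call of its own:
- bot.read_clock(): time.
- bot.read_joint_positions(): joint angles.
- bot.read_joint_vel(): joint speeds.
- bot.read_joint_efforts(): joint torques, N m.
- bot.read_position(): TCP position.
- bot.read_tool_rot(): TCP orientation.
- bot.read_ft_force(): force on the tool from outside, world axes, zero at the start.
- bot.read_moment(): the same for the moment, N m.
- bot.read_gripper_width(): opening from 0.0 (shut) to 1.0 (fully open).
- bot.read_finger_force(): force on a finger pad.
Only numpy, scipy, OpenCV 4.12 (cv2) and the standard library are available. Lean on these libraries where they do the work, as an engineer would, in place of code of your own. Each camera call takes 0.05 s, during which the arm holds its last target. There are 200 camera calls.

## Working session

There is one attempt and no reset: what is moved stays moved. The work goes in short steps, each a Python script; the robot and the scene stay as the last script left them, time stands still between calls to the robot, and variables do not carry over. Pictures are saved under pics/ and viewed, at most 10 in all, crops included, and the job is handed in when it is done.

```bash
ls; mkdir -p pics
python3 - <<'E'
from cell import bot
import cv2,numpy as np
for n in ["top","scene"]:
    im=bot.camera(n); cv2.imwrite(f"pics/{n}0.png",im[:,:,::-1])
    c=bot.calibration(n); print(n,np.round(c["mtx"],1).tolist(),np.round(c["extrinsics"],4).tolist())
    for t in ["handwheel","valve_rig","wheel_grip","tape_roll","tape_rule","gland_spanner","stem_shoulder"]:
        try: print(t,[(np.round(d["bbox"]).tolist(),round(d["confidence"],2)) for d in bot.search_frame(n,t)])
        except Exception as e: print(t,e)
c=bot.calibration("wrist");print({k:np.round(v,4).tolist() for k,v in c.items()})
print(bot.read_clock(),bot.read_position(),bot.read_tool_rot())
E
```

```text
pics
top [[554.8, 0.0, 325.3], [0.0, 554.8, 241.2], [0.0, 0.0, 1.0]] [[-0.0012, -1.0, -0.0018, 0.2094], [-0.9757, 0.0016, -0.2191, 0.5517], [0.2191, 0.0015, -0.9757, 1.1502], [0.0, 0.0, 0.0, 1.0]]
handwheel [([160.0, 304.0, 63.0, 65.0], 0.91), ([233.0, 267.0, 63.0, 63.0], 0.57)]
valve_rig [([399.0, 223.0, 118.0, 66.0], 0.72)]
wheel_grip []
tape_roll [([297.0, 187.0, 48.0, 53.0], 0.86), ([458.0, 239.0, 16.0, 16.0], 0.68)]
tape_rule [([344.0, 323.0, 39.0, 21.0], 0.95), ([433.0, 147.0, 15.0, 73.0], 0.31)]
gland_spanner [([431.0, 147.0, 16.0, 74.0], 0.77)]
stem_shoulder [([459.0, 242.0, 11.0, 11.0], 0.65)]
scene [[498.9, 0.0, 316.3], [0.0, 498.9, 238.2], [0.0, 0.0, 1.0]] [[-0.6962, -0.7176, 0.0211, 0.5051], [-0.313, 0.2769, -0.9085, 0.1864], [0.646, -0.6391, -0.4174, 0.8108], [0.0, 0.0, 0.0, 1.0]]
handwheel [([193.0, 353.0, 97.0, 71.0], 0.77), ([254.0, 297.0, 79.0, 45.0], 0.75), ([249.0, 240.0, 50.0, 35.0], 0.52)]
valve_rig [([353.0, 190.0, 88.0, 70.0], 0.67)]
wheel_grip [([275.0, 311.0, 12.0, 26.0], 0.68), ([267.0, 368.0, 17.0, 33.0], 0.62)]
tape_roll [([249.0, 241.0, 51.0, 34.0], 0.7), ([274.0, 310.0, 16.0, 23.0], 0.66)]
tape_rule [([387.0, 263.0, 32.0, 46.0], 0.67)]
gland_spanner [([312.0, 212.0, 54.0, 18.0], 0.71), ([272.0, 310.0, 14.0, 25.0], 0.6), ([396.0, 188.0, 8.0, 15.0], 0.31)]
stem_shoulder [([397.0, 188.0, 6.0, 16.0], 0.61)]
{'mtx': [[371.6483, 0.0, 320.8082], [0.0, 371.6483, 236.2161], [0.0, 0.0, 1.0]], 'hand_eye': [[0.0012, -0.9577, -0.2878, 0.0736], [1.0, 0.0011, 0.0006, 0.0009], [-0.0003, -0.2878, 0.9577, -0.1422], [0.0, 0.0, 0.0, 1.0]]}
0.8 [ 0.12739733 -0.5350629   0.23130864] [ 2.14841723e-05  9.93178822e-01  1.16601149e-01 -9.97554419e-06]
```

View pics/top0.png

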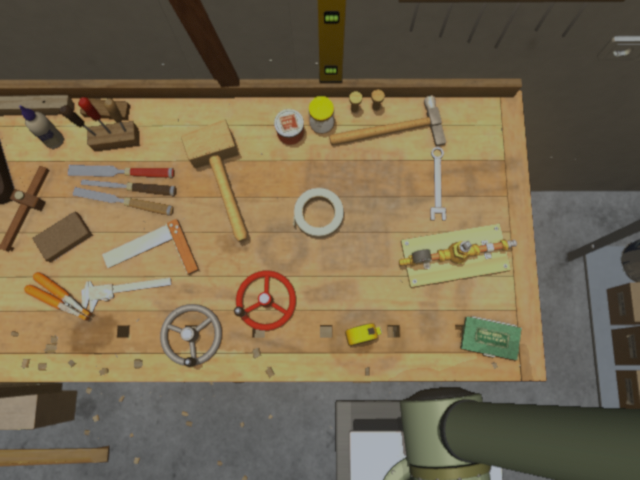

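View pics/scene0.png

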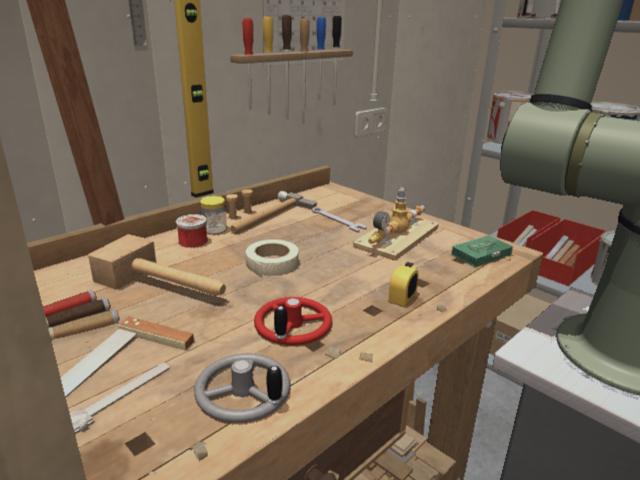

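Two look-alikes in the top view: a red wheel at (266,300) and a grey wheel at (191,335). The red one fits the description, and the scene view agrees (red at (293,318), grey at (242,387)). The tape roll is at (319,212), and the valve is on the right with its stem at about (462,248). Next I'll view each from the wrist camera.

```bash
cat > h.py <<'E'
from cell import bot
import numpy as np, cv2
from scipy.spatial.transform import Rotation as R
def q(psi): return np.array([0,np.cos(psi/2),np.sin(psi/2),0])
def rot(qq): return R.from_quat(np.roll(qq,-1)).as_matrix()
def ray(cam,px,pose=None):
    c=bot.calibration(cam); K=c["mtx"]; u=np.array([(px[0]-K[0,2])/K[0,0],(px[1]-K[1,2])/K[1,1]])
    if cam=="wrist":
        th=np.linalg.norm(u); d=np.r_[u/th*np.sin(th),np.cos(th)]
        T=np.eye(4); T[:3,:3]=rot(pose[1]); T[:3,3]=pose[0]; T=T@c["hand_eye"]
    else: T=np.linalg.inv(c["extrinsics"]); d=np.r_[u,1]
    d=T[:3,:3]@d; return T[:3,3],d/np.linalg.norm(d)
def proj(P,pose):
    c=bot.calibration("wrist"); K=c["mtx"]
    T=np.eye(4); T[:3,:3]=rot(pose[1]); T[:3,3]=pose[0]; T=T@c["hand_eye"]
    p=(np.asarray(P)-T[:3,3])@T[:3,:3]; r=np.linalg.norm(p[...,:2],axis=-1); th=np.arctan2(r,p[...,2])
    return np.stack([K[0,2]+K[0,0]*th*p[...,0]/r,K[1,2]+K[1,1]*th*p[...,1]/r],-1)
def atz(o,d,z): return o+d*(z-o[2])/d[2]
def tri(rays):
    A=[np.eye(3)-np.outer(d,d) for o,d in rays]
    return np.linalg.solve(sum(A),sum(a@o for a,(o,d) in zip(A,rays)))
def snap(name):
    pose=(np.array(bot.read_position()),np.array(bot.read_tool_rot())); im=bot.camera("wrist")
    cv2.imwrite(f"pics/{name}.png",im[:,:,::-1]); np.savez(f"{name}.npz",p=pose[0],q=pose[1]); return pose,im
def load(n): z=np.load(n+".npz"); return (z["p"],z["q"]),cv2.imread(f"pics/{n}.png")
E
python3 - <<'E'
from h import *
W=tri([ray("top",(265,299)),ray("scene",(293,304))]); print("hub top",W)
V=tri([ray("top",(463,247)),ray("scene",(401,192))]); print("stem",V)
print(atz(*ray("top",(266,300)),0.008))
w=atz(*ray("top",(266,298)),0.03); v=atz(*ray("top",(463,247)),0.12)
for n,c,psi,z in [("v1",v,0.,.30),("v2",v,1.57,.30),("w1",w,1.57,.25),("w2",w,3.0,.25)]:
    try:
        bot.move_pose([c[0],c[1],z],q(psi)); pose,im=snap(n)
        print(n,bot.read_clock(),np.round(pose[0],4),np.round(bot.read_joint_positions(),2))
        for t in (["stem_shoulder","valve_rig"] if n[0]=="v" else ["handwheel","wheel_grip"]):
            print(t,[(np.round(d["bbox"]).tolist(),round(d["confidence"],2)) for d in bot.search_frame("wrist",t)])
    except bot.PlanningError as e: print(n,e)
a=[load(n)[1] for n in ("v1","v2","w1","w2")]
cv2.imwrite("pics/m.png",cv2.resize(np.vstack([np.hstack(a[:2]),np.hstack(a[2:])]),(800,600),interpolation=cv2.INTER_AREA))
E
```

```text
hub top [0.42994699 0.34132185 0.03663005]
stem [ 0.52701851 -0.07686621  0.11743451]
[0.42991109 0.34113287 0.008     ]
v1 3.0417 [ 0.5261 -0.0772  0.2999] [-0.28  0.26 -0.11  1.2  -0.    2.86]
stem_shoulder [([320.0, 192.0, 18.0, 25.0], 0.72)]
valve_rig [([209.0, 125.0, 235.0, 121.0], 0.78)]
v2 4.5917 [ 0.5261 -0.0765  0.3   ] [-0.28  0.26 -0.11  1.2  -0.    1.29]
stem_shoulder [([318.0, 205.0, 20.0, 24.0], 0.65)]
valve_rig [([261.0, 79.0, 119.0, 230.0], 0.82)]
w1 6.325 [0.4324 0.3382 0.2502] [ 0.53  0.31 -0.16  1.1  -0.    2.1 ]
handwheel [([163.0, 2.0, 147.0, 101.0], 0.91), ([255.0, 127.0, 127.0, 128.0], 0.65)]
wheel_grip [([276.0, 130.0, 25.0, 26.0], 0.92), ([162.0, 34.0, 34.0, 25.0], 0.88)]
w2 7.7667 [0.4319 0.3387 0.25  ] [ 0.53  0.31 -0.16  1.1  -0.    0.67]
handwheel [([406.0, 37.0, 115.0, 135.0], 0.98), ([264.0, 133.0, 127.0, 127.0], 0.97)]
wheel_grip [([448.0, 36.0, 33.0, 23.0], 0.81)]
```

View pics/m.png

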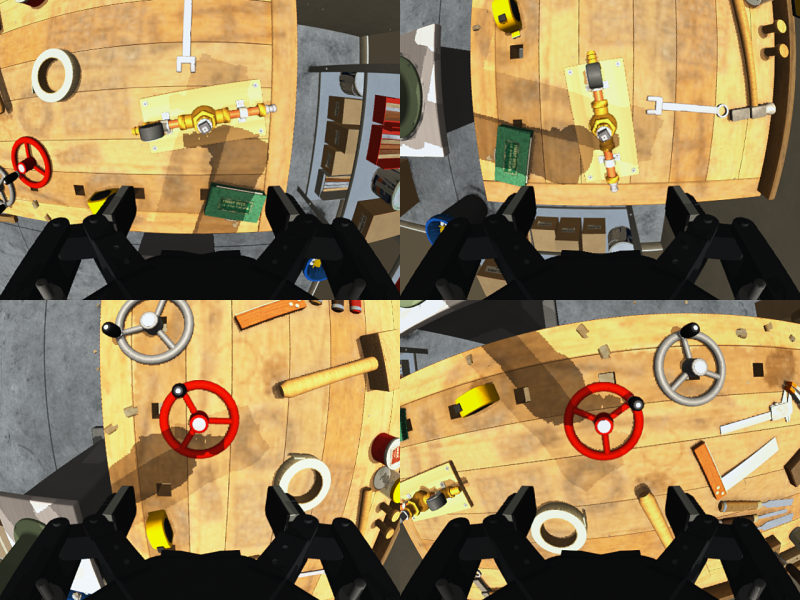

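The 2x2 montage of full-size wrist views shows v1 (stem about (328,205) px), v2 (stem (328,215)), w1 (red wheel hub (318,198), handle (286,143)) and w2 (red hub (327,198), handle (378,164)). The grey look-alike is next to it. Next I'll enlarge crops to confirm and get the stem angle.

Run:
```python
from h import *
def crop(n,cx,cy,h):
    return cv2.resize(load(n)[1][cy-h:cy+h,cx-h:cx+h],(400,400),interpolation=cv2.INTER_CUBIC)
a=[crop("v1",329,205,20),crop("v2",328,215,20)]
top=np.hstack(a); 
w=np.hstack([cv2.resize(crop("w1",318,195,75),(200,200)),cv2.resize(crop("w2",327,195,75),(200,200))])
b=np.zeros((200,800,3),np.uint8); b[:,:400]=w
cv2.imwrite("pics/c.png",np.vstack([top,b]))
hub=[]
for n in ("w1","w2"):
    pose,im=load(n); hsv=cv2.cvtColor(im,cv2.COLOR_BGR2HSV)
    m=(((hsv[...,0]<8)|(hsv[...,0]>172))&(hsv[...,1]>170)&(hsv[...,2]>60)).astype(np.uint8)
    k,l,s,c=cv2.connectedComponentsWithStats(m)
    near=np.argmin([np.hypot(*(c[i]-[322,195]))+1e3*(s[i,4]<500) for i in range(1,k)])+1
    cnt=max(cv2.findContours((l==near).astype(np.uint8),cv2.RETR_EXTERNAL,cv2.CHAIN_APPROX_NONE)[0],key=cv2.contourArea)[:,0]
    P=np.array([atz(*ray("wrist",p,pose),0.010)[:2] for p in cnt])
    from scipy.optimize import least_squares
    f=least_squares(lambda v:np.hypot(*(P-v[:2]).T)-v[2],[*P.mean(0),.068],loss="soft_l1",f_scale=.001); print(n,s[near],f.x,f.cost)
```

```text
w1 [ 254  128  129  126 6155] [0.43389777 0.34288119 0.06325009] 0.0043012810744293955
w2 [ 262  131  128  126 6013] [0.42985302 0.34318673 0.05262372] 0.01085796363140608
```

View pics/c.png

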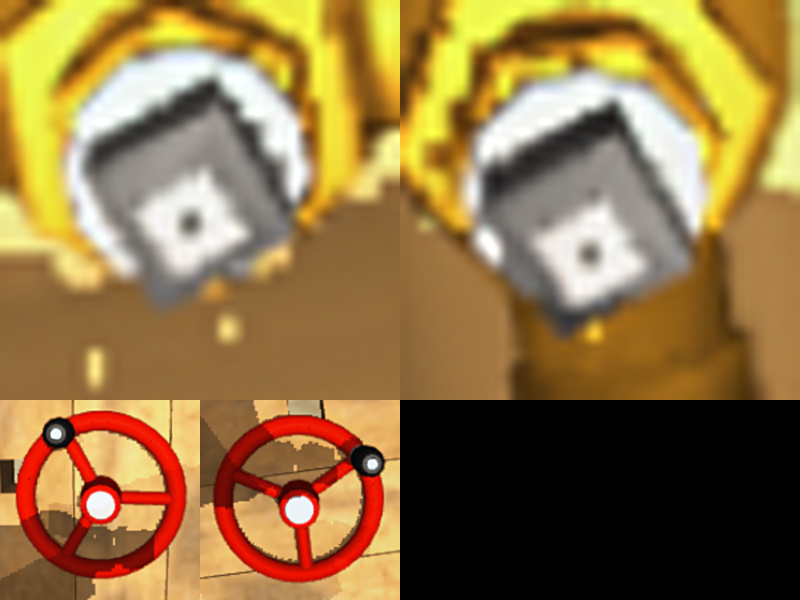

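Crop check: w1 and w2 show the red wheel, hub-up, with its black handle. This is the red one the task means. v1 and v2 show the square stem on the white collar, with its top dot at about (328,207) and (327,220) px. Now for the poses.

Run:
```python
from h import *
def white(n,c,r):
    pose,im=load(n); x,y=c; s=im[y-r:y+r+1,x-r:x+r+1].min(2).astype(float); m=np.clip(s-120,0,None)
    Y,X=np.mgrid[-r:r+1,-r:r+1]; return ray("wrist",(x+(X*m).sum()/m.sum(),y+(Y*m).sum()/m.sum()),pose)
H=tri([white("w1",(318,198),9),white("w2",(326,201),9)])
G=tri([white("w1",(285,145),4),white("w2",(381,167),4)])
d=G-H;print("hub",H,"grip",G,"yaw",np.degrees(np.arctan2(d[1],d[0])),np.hypot(*d[:2]))
S=tri([ray("wrist",(327.5,206.7),load("v1")[0]),ray("wrist",(326.5,219.9),load("v2")[0])]);print("stem",S)
sets={"v1":(309,185,[[(138,205),(202,172),(245,238),(180,275)],[(90,170),(232,95),(290,235),(160,305)]]),
"v2":(308-40,195,[[(530,235),(602,200),(645,265),(575,300)],[(490,190),(625,125),(693,265),(565,330)]])}
for n,(x0,y0,ss) in sets.items():
    for s,z in zip(ss,(.127,.121)):
        P=np.array([atz(*ray("wrist",(x0+a/10-.5,y0+b/10-.5),load(n)[0]),z)[:2] for a,b in s])
        e=np.roll(P,-1,0)-P; print(n,P.mean(0),np.round(np.hypot(*e.T)*1e3,1),np.round(np.degrees(np.arctan2(e[:,1],e[:,0]))%90,1))
print(np.round([atz(*ray("top",p),.03) for p in [(363,334)]],3))
```

```text
hub [0.42952806 0.34371788 0.04467207] grip [0.40082726 0.39576358 0.0698744 ] yaw 118.8747092669488 0.05943475460252479
stem [ 0.53078052 -0.08265112  0.1293126 ]
v1 [ 0.53064707 -0.08241292] [6.2 6.9 6.5 7.2] [27.9 32.8 30.4 30.5]
v1 [ 0.5312542 -0.0826701] [14.2 13.6 13.1 13.7] [28.4 22.5 29.1 26.8]
v2 [ 0.53024714 -0.08329367] [7.  7.  6.9 7.1] [26.6 33.  27.4 33.9]
v2 [ 0.53079899 -0.08276239] [13.3 14.2 12.9 14.5] [26.3 25.7 27.8 27.4]
[[0.354 0.128 0.03 ]]
```

Run:
```python
from h import *
psi=np.radians(118.9); w=[0.4295,0.3437]
bot.move_pose([*w,0.10],q(psi))
bot.move_linear([*w,0.017],speed=.1,until_force=12)
print("z",bot.read_position(),bot.read_clock())
bot.set_gripper(0.0,70); print(bot.read_gripper_width(),bot.read_finger_force(),bot.read_position())
p=np.array(bot.read_position()); np.save("grip.npy",p)
bot.move_linear([p[0],p[1],0.18],speed=.12)
print(bot.read_gripper_width(),bot.read_ft_force())
bot.move_pose([0.5307,-0.0827,0.18],q(psi)); print(bot.read_clock(),bot.read_position())
snap("s1"); a=cv2.imread("pics/s1.png")[60:420,120:520]; cv2.imwrite("pics/s1c.png",cv2.resize(a,(667,600)))
```

```text
z [0.43003524 0.34402166 0.0175726 ] 9.7417
0.32334398886021537 68.44901531003416 [0.42913963 0.34342544 0.0174845 ]
0.32458265330555697 [ 0.34330229 -0.01084749 -5.16331148]
13.425 [ 0.53073713 -0.08167562  0.17994859]
```

View pics/s1c.png

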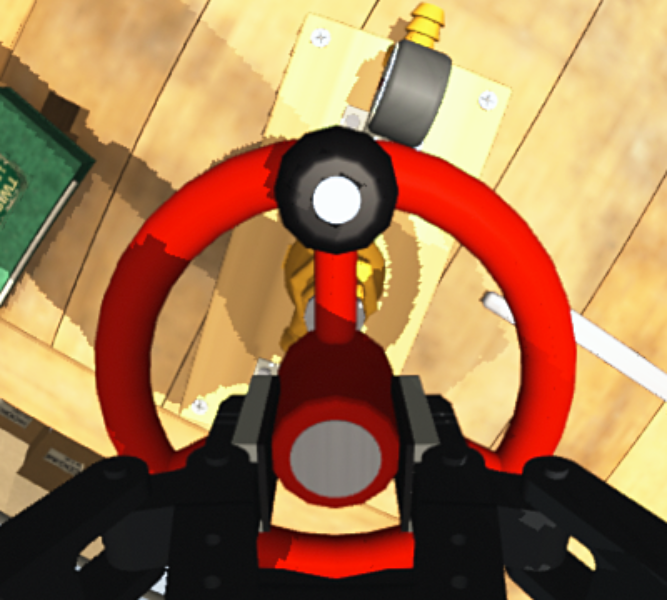

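The picture shows the red wheel level in the fingers, hub at about (335,460) and handle straight ahead at (337,195), with the stem below. Next I'll lower it.

Run:
```python
from h import *
psi=np.radians(118.0)
bot.move_linear([0.5307,-0.0827,0.150],speed=.1,rotation=q(psi)); bot.wait(.2)
print(bot.read_position(),bot.read_ft_force())
r=bot.move_linear([0.5307,-0.0827,0.1212],speed=.03,until_force=12)
print(r,bot.read_position(),bot.read_ft_force(),bot.read_moment(),bot.read_clock())
```

```text
[ 0.53129772 -0.08276     0.150754  ] [-0.15581362 -0.91133706 -4.21017714]
False [ 0.53067618 -0.08286011  0.12142528] [-1.40709792 -0.98526374 -2.00629583] [-0.26986808  0.29077065  0.00158291] 15.2333
```

Run:
```python
from h import *
r=bot.move_linear([0.5307,-0.0829,0.117],speed=.02,until_force=10)
print(r,bot.read_position(),bot.read_ft_force())
bot.set_gripper(0.75); 
p=np.array(bot.read_position()); bot.move_linear([p[0],p[1],0.30],speed=.2); 
psi=np.radians(118)
po1,_=snap("f1"); bot.move_linear([p[0]+.04,p[1]+.07,.30],speed=.2); po2,_=snap("f2")
for n in("f1","f2"):
    print([(t,np.round(d["bbox"]).tolist(),round(d["confidence"],2)) for t in ("handwheel","wheel_grip") for d in bot.search_frame("wrist",t)])
    break
for a in (po1,po2): print(np.round(proj([[.5307,-.0827,.147],[.5307-.0282,-.0827+.053,.171]],a),1))
print(bot.read_clock())
c=[cv2.resize(load(n)[1][80:330,180:480],(400,333)) for n in("f1","f2")]
cv2.imwrite("pics/f.png",np.hstack(c))
```

```text
True [ 0.53074434 -0.08308298  0.12129481] [-2.1132219   0.56363495  7.08497376]
[('handwheel', [188.0, 185.0, 135.0, 135.0], 0.91), ('wheel_grip', [227.0, 183.0, 33.0, 34.0], 0.77), ('wheel_grip', [211.0, 120.0, 130.0, 198.0], 0.51)]
[[323.4 218.2]
 [323.7 145.6]]
[[244.4 266.2]
 [233.6 203.5]]
17.6833
```

View pics/f.png

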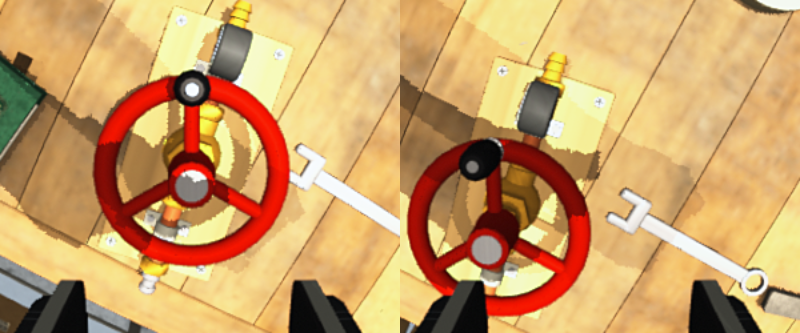

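The wheel is down on the stem: the hub and handle lie within 2 px of the seated prediction ((323,218) and (324,146) px). Next I'll grip the handle and wind clockwise.

```bash
cat >> h.py <<'E'
C=np.array([0.5308,-0.0828]); ZT=0.131
def ang():
    p=np.array(bot.read_position())[:2]-C; return np.arctan2(p[1],p[0]),np.hypot(*p)
def step(a,speed=.08,uf=18,r=.0603): return bot.move_linear([*(C+r*np.array([np.cos(a),np.sin(a)])),ZT],speed=speed,until_force=uf)
def tang(a):
    f=np.array(bot.read_ft_force()); t=np.array([-np.sin(a),np.cos(a)]); rr=np.array([np.cos(a),np.sin(a)])
    return f[:2]@t,f[:2]@rr,f[2]
E
python3 - <<'E'
from h import *
a=np.radians(118); g=C+.06*np.array([np.cos(a),np.sin(a)])
bot.set_gripper(0.55)
bot.move_pose([*g,0.20],q(a)); bot.move_linear([*g,ZT],speed=.1,until_force=10)
bot.set_gripper(0.0,60); print(bot.read_gripper_width(),bot.read_finger_force(),bot.read_position(),bot.read_ft_force(),bot.read_clock())
a0,r=ang(); acc=a0; cmd=a0; last=a0; hits=0
for i in range(30):
    cmd=last-np.radians(20); t0=bot.read_clock(); h=step(cmd)
    x,r=ang(); d=(x-last+np.pi)%(2*np.pi)-np.pi; acc+=d; last=x
    f=tang(x); print(i,h,round(np.degrees(acc),1),round(r*1e3,1),np.round(f,1),round(bot.read_clock()-t0,2))
    if max(abs(v) for v in f)>45: break
    if h and abs(d)<np.radians(8):
        hits+=1
        if hits>=2: break
    elif not h: hits=0
np.save("acc.npy",[acc]); print(bot.read_clock())
E
```

```text
0.22898931411803164 58.40709328651428 [ 0.50304855 -0.02989374  0.13161807] [-0.77308986  0.54525543  3.52727356] 19.75
0 False 96.7 59.8 [-0.1 -1.7  3.5] 0.42
1 False 76.3 60.0 [ 0.4 -1.4  5.9] 0.43
2 False 56.1 60.2 [-0.7 -0.8  6.7] 0.42
3 False 35.9 60.4 [-0.1 -0.5  5.4] 0.42
4 False 15.8 60.6 [0.1 1.1 6.2] 0.42
5 False -4.4 60.8 [-0.4  2.2  6.3] 0.42
6 False -24.6 60.9 [-1.6  2.7  6.5] 0.42
7 False -44.9 61.0 [-0.8  2.6  6.9] 0.42
8 False -65.5 61.0 [-0.8  2.6  7.2] 0.42
9 False -86.3 60.9 [-1.1  3.2  9. ] 0.42
10 False -107.3 60.6 [-0.8  2.7  9.9] 0.43
11 False -128.7 60.4 [-1.9  1.6  9.3] 0.42
12 False -150.2 60.1 [-0.9 -0.3  9.2] 0.43
13 False -171.4 59.9 [-0.2 -0.8  6.7] 0.43
14 True -179.9 59.4 [6.1 1.7 3.9] 0.27
15 True -181.7 59.4 [5.6 0.6 3.5] 0.22
16 True -182.7 59.4 [8.2 1.6 2.2] 0.22
26.3417
```

The wheel came up solid at about -181° after roughly 300° of winding. I'll press firmly once to confirm, then back off 720° plus the 8° of play.

```bash
sed -i 's/^C=.*/C=np.array([0.5312,-0.0834]); ZT=0.131/' h.py
python3 - <<'E'
from h import *
x0,_=ang(); h=step(x0-np.radians(10),speed=.05,uf=25); bot.wait(.3); x,r=ang(); print(h,np.degrees([x0,x]),r,np.round(tang(x),1))
last=x; acc=x-2*np.pi if x>0 else x
s=acc+np.radians(1.5); goal=s+4*np.pi+np.radians(8); print("goal",np.degrees([acc,goal]))
for i in range(60):
    rem=goal-acc
    if rem<np.radians(1.5): break
    h=step(last+min(rem,np.radians(20)),uf=30)
    x,r=ang(); d=(x-last+np.pi)%(2*np.pi)-np.pi; acc+=d; last=x; f=tang(x)
    if i%4==0 or h or i>34: print(i,h,round(np.degrees(acc),1),round(r*1e3,1),np.round(f,1))
    if max(map(abs,f))>45 or (h and abs(d)<.05): break
np.save("acc.npy",[acc,goal]); bot.wait(.3)
print(bot.read_clock(),np.degrees(ang()[0]),bot.read_gripper_width(),bot.read_finger_force(),bot.read_position())
snap("e1"); cv2.imwrite("pics/e1c.png",load("e1")[1][60:460,80:560])
E
```

```text
False [176.77869549 174.4313335 ] 0.05997263291104564 [25.6  1.   5.5]
goal [-185.5686665  543.9313335]
0 False -166.2 60.0 [-1.5  0.7 12.3]
4 False -83.0 60.8 [1.  3.6 9.4]
8 False 0.0 60.4 [0.1 4.  6. ]
12 False 83.6 59.8 [-0.4 -0.8  0.7]
16 False 164.0 59.9 [-0.1 -1.8  5.5]
20 False 246.9 60.6 [ 1.1  2.2 10.6]
24 False 329.9 60.7 [0.2 2.8 5.9]
28 False 412.4 59.9 [0.5 0.8 2.6]
32 False 493.7 59.9 [ 0.2 -2.7  1.6]
35 False 543.8 59.9 [ 0.7 -0.4  8.3]
42.3167 -176.23709293359815 0.23193814336439575 61.70185089111328 [ 0.4714238  -0.08733146  0.13158431]
```

View pics/e1c.png

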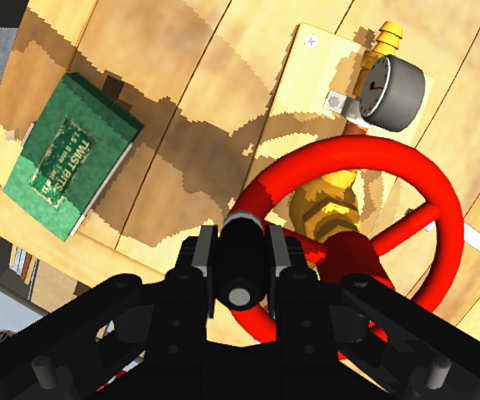

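The final view shows the fingers on the black handle at (240,265) and the wheel level on the stem. The wheel passed the stop angle freely on each turn back, so the stop was the valve's own. The tool force stayed upward, so the hand was pressing the wheel down. Handing in.

Run:
```python
from h import *
print(bot.close_job())
```

```text
the job is handed in; nothing more can be done
None
```

The job is handed in: the red wheel is seated on the stem, was wound to the solid stop and backed off two turns by my angle measurements (about 3° short at most), and the fingers still grip the black handle; the judge returned no verdict.

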